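# Make up a smear kit and a tube kit from the stock

### The job

Make up the two kits from the stock on either side. Long three-bay tray: the slide pack lying flat in the wide bay, a sample cup standing in the middle bay and the dropper bottle standing in the narrow end bay. Short two-bay tray: the capped tube lying flat in the wide bay and the other sample cup standing in the narrow bay; everything rests fully on the tray floor inside its bay, and the petri dish and the tape roll stay where they are.

Things in the scene. Friction and masses are not known exactly. Their poses are not given: they have to be found in the camera images.
- tray_three: the long kit tray with three bays, 236 mm long. Fixed white plastic, 116 mm deep in x (108 inside); floor 4 mm thick; walls 4 mm thick, their tops 10 mm above the bench. Origin: centre of underside, on the bench; y along its length, z up. Bays along y (inner width), centred on x = 0: narrow end bay 64 mm, centre y = +82 mm; narrow middle bay 64 mm, centre y = +14 mm; wide bay 92 mm, centre y = -68 mm
- tray_two: the short kit tray with two bays, 168 mm long. Fixed white plastic, 116 mm deep in x (108 inside); floor 4 mm thick; walls 4 mm thick, their tops 10 mm above the bench. Origin: centre of underside, on the bench; y along its length, z up. Bays along y (inner width), centred on x = 0: narrow bay 64 mm, centre y = +48 mm; wide bay 92 mm, centre y = -34 mm
- slide_pack: paper-wrapped pack of microscope slides, a white block 28 x 78 x 25 mm (x, y, z), 50 g, lying flat. Origin: centre of its underside; y along its length, z up. Its 28 mm width is the one to grip
- dropper: brown dropper bottle with a black rubber teat, round, 36 mm across the body, 85 mm tall with the teat (the full-width body is about 50 mm tall), 55 g, standing upright. Origin: centre of its underside; z up
- tube: capped sample tube with a red cap, lying on its side, 16 x 88 x 16 mm (x, y, z), 14 g; it does not roll. Origin: centre of its underside as it lies; y along its length, z up. Its 16 mm width is the one to grip
- cup_1: sample cup with a wide red screw lid, round, 41 mm across the lid (38 mm across the clear body), 59 mm tall, about 33 g, standing upright; the two cups are alike and interchangeable. Origin: centre of its underside; z up
- cup_2: sample cup with a wide red screw lid, round, 41 mm across the lid (38 mm across the clear body), 59 mm tall, about 33 g, standing upright; the two cups are alike and interchangeable. Origin: centre of its underside; z up
- petri_dish: bystander: clear round petri dish, 60 mm across, 14 mm high, loose, among the stock; not part of either kit. Origin: centre of its underside
- tape_roll: bystander: roll of label tape lying flat, 66 mm across, 19 mm high, loose, behind the trays; not part of either kit. Origin: centre of its underside. It lies near the front edge (x = 0.62 m) of a fixed wall shelf that hangs over the back of the bench, its underside 0.51 m above the bench top: keep the arm clear of it
There are look-alikes about, which are no part of the job. What is shaped like the tube but pink is not meant.

How it is judged (in metres and radians):
At the end, for the whole second after the job is handed in: Pack in the long tray's wide bay, a cup in its middle bay, dropper in its end bay; tube in the short tray's wide bay, other cup in its narrow bay; all within their bay, underside within 2.5 mm of the tray floor, level or upright within 0.06 rad, released and still (x of slide_pack in the frame of tray_three between -0.03 and 0.03 m and y of slide_pack in the frame of tray_three between -0.106 and -0.03 m and z of slide_pack in the frame of tray_three between 0.001 and 0.0065 m and angle between each of slide_pack, dropper, tube's own z axis and vertical below 0.06 rad and x of dropper in the frame of tray_three between -0.042 and 0.042 m and y of dropper in the frame of tray_three between 0.064 and 0.1 m and z of dropper in the frame of tray_three between 0.001 and 0.0065 m and x of tube in the frame of tray_two between -0.03 and 0.03 m and y of tube in the frame of tray_two between -0.076 and 0.008 m and z of tube in the frame of tray_two between 0.001 and 0.0065 m and (((x of cup_1 in the frame of tray_three between -0.04 and 0.04 m and y of cup_1 in the frame of tray_three between -0.002 and 0.03 m and z of cup_1 in the frame of tray_three between 0.001 and 0.0065 m and angle between cup_1's own z axis and vertical below 0.06 rad) and (x of cup_2 in the frame of tray_two between -0.04 and 0.04 m and y of cup_2 in the frame of tray_two between 0.032 and 0.064 m and z of cup_2 in the frame of tray_two between 0.001 and 0.0065 m and angle between cup_2's own z axis and vertical below 0.06 rad)) or ((x of cup_2 in the frame of tray_three between -0.04 and 0.04 m and y of cup_2 in the frame of tray_three between -0.002 and 0.03 m and z of cup_2 in the frame of tray_three between 0.001 and 0.0065 m and angle between cup_2's own z axis and vertical below 0.06 rad) and (x of cup_1 in the frame of tray_two between -0.04 and 0.04 m and y of cup_1 in the frame of tray_two between 0.032 and 0.064 m and z of cup_1 in the frame of tray_two between 0.001 and 0.0065 m and angle between cup_1's own z axis and vertical below 0.06 rad))) and linear speed of each of slide_pack, dropper, tube, cup_1, cup_2 below 0.01 m/s); the robot touches nothing.
It fails at once if the petri dish is pushed more than 30 mm from its place (distance of petri_dish from where it was at the start of the episode above 0.03 m).
It fails at once if the tape roll is pushed more than 30 mm from its place (distance of tape_roll from where it was at the start of the episode above 0.03 m).
It also fails if it takes over 125 s, if anything falls off the work surface, if the arm or the gripper's body presses on something with over 40 N, if the wrist force passes 120 N, or if a joint passes its speed limit or range.

### The arm

A 7-joint arm with a two-finger parallel gripper is mounted at the origin on a cart in front of the work surface, level with it; the furniture and walls round the work are solid. World frame = base frame: x ahead of the robot, y to its left, z up, the work surface at z = 0. Lengths are in m, angles in degrees, forces in N, time in s.
With the tool pointing down it reaches from about 0.35 to 0.9 m from the base axis. Payload 8.1 kg.
Tool frame: the origin (TCP) lies at the centre of the arm's flange, where the gripper is bolted on; the fingertips stand 173 mm ahead of it and the grasp point (between the pads) lies 155 mm ahead of it; z points along the fingers, y is the line along which they close (so a half turn about z gives the same grasp; the last joint's range is limited). The gripper opens to 85 mm and grips with 20 to 120 N. Pads are 22 mm wide; open, the fingers measure 114 mm over their backs; the gripper's body (76 mm by 85 mm) begins 54 mm behind the grasp point. The pads swing forward as they close: fully open they stand 13 mm farther back than shut.
Start: joints at [64.538, 24.895, 1.432, 90.138, -0.665, 64.973, -4.303], TCP at [0.209, -0.589, 0.405] pointing down, gripper open.
Joint ranges: [-149.89, 149.89], [-25.12, 119.58], [-72.63, 75.52], [4.76, 147.25], [-75.54, 255.54], [6.69, 114.76], [-157.13, 157.13]. Speed limits (degrees/s): [127.2, 127.2, 172.46, 172.46, 180, 180, 180].

### API

Orientations are given as [roll, pitch, yaw] about the fixed x, y, z axes, in that order (R = Rz(yaw) Ry(pitch) Rx(roll)).
In Python, from station import get_obs, capture, sign_off, recognise, landmark_of gives the robot as it stands. The module is installed in compiled form; this text tells all that it offers.
- The arm moves only by the shell command python3 -m handwheel 'ROWS'. ROWS is a JSON object of lists of equal length, an entry for each row: "slide": the shift along the tool's x, y, z in cm, a list of three; "yaw": the turn about the tool's z in degrees; "grip": the opening, from 0 (shut) to 1 (fully open). In form: {"slide": [[tx, ty, tz], ...], "yaw": [yaw, ...], "grip": [grip, ...]}. A call has 1 to 5 rows; each row is the pose to reach, as a shift and turn from the pose commanded when the call began, along the tool's axes at that moment; what a row does not reach only later rows make up. A row lasts 1/10 s, in which the tool goes at most 50 mm and 8.59 degrees, less where a joint would pass 70% of its speed; a pose out of reach is approached as far as the arm can. A call with a gripper value outside its range is refused whole. The fingers move at their own pace and stop on an object; the grip force is fixed at half the most. Time passes only in rows, so rows that repeat a pose let the fingers close. It gives the time, the measured TCP pose, the force, the opening and the grip force at its end, in the units of the state.
- get_obs(): the state, without advancing time (a new reading comes with each control period).
- capture(name): name is "side" or "top" or "wrist"; returns a dict with "img" (420x560x3 uint8, blue, green, red), "K" (3x3 intrinsics, pixels), "world_from_camera" (4x4, takes a point from camera to world coordinates); the wrist camera has in their place "hand_eye" (4x4, takes a point from camera to tool coordinates, whose origin is the TCP and whose axes are the flange's). Camera axes: x right, y down, z forward; pixel columns grow to the right and rows downward; lengths in m; the calibration is good to about 2 mm. A picture is of the moment at which its call begins: read the wrist's pose just before it. There is no depth.
- sign_off(): hands the job in; it is judged then, once.
Trained networks look in a picture, given as the dict that the camera call returned (one of the last four; its "shot" number tells which), for a name from the list of things; names that differ only in an ending like _2 or _b are one class to them, and where a whole thing is asked for, a point or a joint stands for the part that bears it (a point fixed in the world has none). Each returns a list of dicts, best first, with "confidence" (0 to 1); they miss things now and then, are a little off and sometimes report something else, mostly with a low value. They report only what shows in the picture. A call takes as long as a camera call. They do not tell look-alikes from the thing itself.
- recognise(picture, thing): "bbox" ([left, top, right, bottom] in pixels, round what is visible of it).
- landmark_of(picture, thing): "uv" ([column, row] in pixels: a listed point, or the origin of a listed thing).
The state is a dict: "t": time; "joint_pos": joint angles; "dq": joint speeds; "joint_efforts": joint torques, N m; "tool_pos": TCP position; "eef_rot": TCP orientation; "ft_force": force on the tool from outside, world axes, zero at the start; "moment": the same for the moment, N m; "gripper_width": finger opening in m; "gripper_force": force on a finger pad.
Only numpy, scipy, OpenCV 4.12 (cv2) and the standard library are available. Lean on these libraries where they do the work, as an engineer would, in place of code of your own. Each camera call takes 0.05 s, during which the arm holds its last target. There are 200 camera calls.

## Working session

There is one attempt and no reset: what is moved stays moved. The work goes in short steps, Python scripts to look and compute and a shell command to move; the robot and the scene stay as the last step left them, time stands still between calls to the robot, and variables do not carry over. Pictures are saved under pics/ and viewed, at most 17 in all, crops included, and the job is handed in when it is done.

```bash
mkdir -p pics; cat > h.py <<'E'
import numpy as np, cv2
from station import get_obs, capture, recognise, landmark_of
from scipy.spatial.transform import Rotation as R
def tool():
    o=get_obs(); T=np.eye(4); T[:3,3]=o["tool_pos"]; T[:3,:3]=R.from_euler('xyz',o["eef_rot"],degrees=True).as_matrix(); return T,o
def snap(n):
    T,o=tool(); p=capture(n)
    p["W"]=np.array(p["world_from_camera"]) if n!="wrist" else T@np.array(p["hand_eye"]); return p
def ray(p,uv,z):
    W=p["W"]; d=W[:3,:3]@np.linalg.solve(p["K"],[uv[0],uv[1],1]); c=W[:3,3]; return c+d*(z-c[2])/d[2]
def proj(p,X):
    c=np.linalg.inv(p["W"])@np.r_[X,1]; q=p["K"]@c[:3]; return q[:2]/q[2]
E
python3 - <<'E'
from h import *
print(get_obs())
ps={n:snap(n) for n in("top","side")}
cv2.imwrite("pics/top.png",ps["top"]["img"]);cv2.imwrite("pics/side.png",ps["side"]["img"])
for n,p in ps.items():
  print(n,p["W"][:3].round(3).tolist())
  for t in "tray_three tray_two slide_pack dropper tube cup_1 petri_dish tape_roll".split():
    for r in landmark_of(p,t): print(t,np.round(r["uv"],1),round(r["confidence"],2),ray(p,r["uv"],0)[:2].round(3))
E
```

```text
{'t': 0.0, 'joint_pos': array([64.53750699, 24.93505581,  1.43044722, 90.18811898, -0.66517192,
       64.97054564, -4.30403644]), 'dq': array([-0.08505692, -0.04412532, -0.03427182, -0.01144373, -0.0100106 ,
        0.0502133 , -0.03247058]), 'joint_efforts': array([-7.93247000e-05, -6.70473933e+01,  1.02496494e+00, -3.16216493e+01,
        1.54583057e-02,  1.25603063e-02, -7.39227175e-06]), 'tool_pos': array([ 0.20939398, -0.58864558,  0.40394743]), 'eef_rot': array([-1.79914889e+02,  7.13605964e-03,  1.95789714e+01]), 'ft_force': array([0.66986256, 0.663137  , 0.61034352]), 'moment': array([-0.02517215,  0.00978308,  0.00222538]), 'gripper_force': 0.0, 'gripper_width': 0.08544232446777121}
top [[-0.024, -0.984, 0.177, 0.234], [-1.0, 0.02, -0.022, 0.013], [0.018, -0.178, -0.984, 1.567]]
tray_three [234.4 229.3] 0.57 [0.45  0.126]
tray_two [304.6 228.7] 0.68 [ 0.447 -0.139]
tray_two [380.4 223.7] 0.2 [ 0.46  -0.429]
slide_pack [355.2 218.3] 0.72 [ 0.483 -0.334]
dropper [182.  249.1] 0.47 [0.38  0.322]
tube [234.  232.7] 0.67 [0.438 0.128]
tube [362.9 246.2] 0.57 [ 0.376 -0.357]
tube [388.  251.2] 0.49 [ 0.355 -0.45 ]
cup_1 [381.4 221. ] 0.59 [ 0.47  -0.434]
cup_1 [179.8 214.7] 0.53 [0.511 0.332]
petri_dish [154.  226.6] 0.64 [0.467 0.428]
tape_roll [279.7 182.8] 0.58 [ 0.628 -0.05 ]
side [[1.0, -0.012, 0.009, 0.481], [-0.014, -0.547, 0.837, -1.111], [-0.005, -0.837, -0.547, 0.751]]
tray_three [260.8 185.4] 0.75 [0.437 0.125]
tray_two [264.2 231.7] 0.84 [ 0.451 -0.107]
slide_pack [277.4 293.5] 0.89 [ 0.483 -0.335]
dropper [245.3 156. ] 0.7 [0.382 0.315]
tube [226.3 293.7] 0.76 [ 0.37  -0.333]
tube [216.8 334.5] 0.55 [ 0.36  -0.448]
cup_1 [246.5 153.2] 0.74 [0.385 0.336]
cup_1 [266.4 325.3] 0.59 [ 0.459 -0.426]
cup_1 [281.6 154.4] 0.59 [0.503 0.324]
petri_dish [274.3 139.6] 0.55 [0.479 0.438]
tape_roll [330.7 219.9] 0.79 [ 0.629 -0.058]
```

```bash
python3 - <<'E'
from h import *
t=cv2.imread("pics/top.png")[150:290,120:420];cv2.imwrite("pics/topc.png",cv2.resize(t,None,fx=2.66,fy=2.66,interpolation=2))
E
```

```text
(no output)
```

View pics/topc.png

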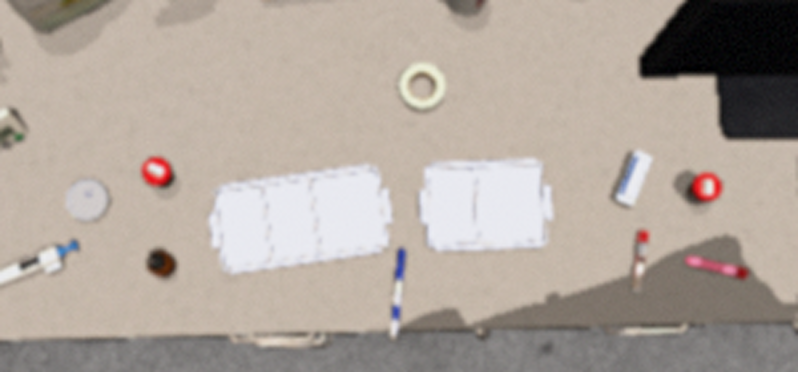

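View pics/side.png

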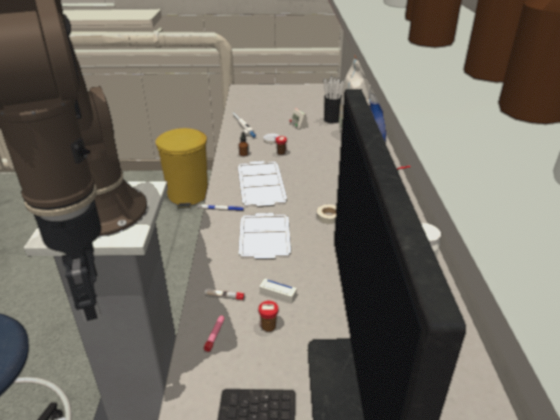

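Candidates for the tube, in `pics/topc.png`: the red-capped clear tube at (640,260), the pink one at (716,266) and the blue/white pen at (397,290). The white syringe at (40,262) isn't the tube either. I choose (640,260), which is about (0.37,-0.34) in world. The cups are at (706,187) and (157,171), the pack at (633,178) and the dropper at (160,263). The trays are at (302,218) and (485,204), with the wide bays to the right (-y). I'll move over the right stock for a close look.

```bash
python3 -m handwheel '{"slide":[[5,-3.5,0],[8,-6,0],[10.7,-7.8,0],[10.7,-7.8,0]],"yaw":[0,0,0,0],"grip":[1,1,1,1]}' >/dev/null; python3 -m handwheel '{"slide":[[4,-3,0],[8,-6,0],[10.7,-7.8,0],[10.7,-7.8,0],[10.7,-7.8,0]],"yaw":[0,0,0,0,0],"grip":[1,1,1,1,1]}'
python3 - <<'E'
from h import *
p=snap("wrist");cv2.imwrite("pics/w1.png",p["img"])
T,o=tool();print(o["tool_pos"],o["eef_rot"],o["t"],np.round(p["hand_eye"],3).tolist(),p["W"][:3,3])
for t in "slide_pack tube cup_1".split():
    for r in landmark_of(p,t): print(t,np.round(r["uv"],1),round(r["confidence"],2),ray(p,r["uv"],0)[:2].round(4))
    for r in recognise(p,t): print(t,np.round(r["bbox"]),round(r["confidence"],2))
E
```

```text
t: 1.8
tool_pos: [0.359, -0.3703, 0.4049]
eef_rot: [180.0, 0.0, 19.7]
ft_force: [-0.3, -1.3, 0.0]
gripper_width: 0.0854
gripper_force: 0.0
[ 0.35830224 -0.37105702  0.40481698] [1.79964783e+02 2.73375207e-02 1.95352815e+01] 1.85 [[-0.0, -0.965, -0.262, 0.067], [1.0, -0.0, 0.0, -0.001], [-0.0, -0.262, 0.965, 0.031], [0.0, 0.0, 0.0, 1.0]] [ 0.42170011 -0.34633844  0.37375208]
slide_pack [293.4  48.8] 0.93 [ 0.4851 -0.3337]
slide_pack [254.   2. 337.  92.] 0.59
tube [258.2 164. ] 0.64 [ 0.3685 -0.3371]
tube [350.6 206.7] 0.55 [ 0.3584 -0.4458]
tube [319. 184. 390. 237.] 0.94
tube [236. 125. 285. 206.] 0.69
cup_1 [376.4 102.6] 0.96 [ 0.4665 -0.4291]
cup_1 [360.  74. 420. 126.] 0.88
```

View pics/w1.png

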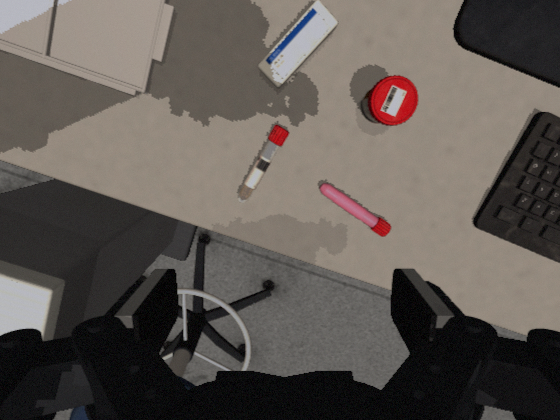

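The wrist view shows the red-capped clear tube at (262,163), confirmed as the target. The pink look-alike is at (355,210), the pack at (298,42) and the cup at (392,100). Next I'll work out the orientations and the move for the tube.

```bash
cat >> h.py <<'E'
def plan(x,y,yaw,z=None):
    T,o=tool(); d=np.array([x,y,T[2,3] if z is None else z])-T[:3,3]; s=T[:3,:3].T@d*100
    t=-(yaw-o["eef_rot"][2]); t=(t+180)%360-180
    print("slide",s.round(2),"yaw",round(t,1),"now",T[:3,3].round(4),o["eef_rot"].round(2),"t",o["t"],"w",round(o["gripper_width"],4))
E
python3 - <<'E'
from h import *
p=snap("wrist")
def ax(a,b,z):
    A,B=ray(p,a,z),ray(p,b,z); d=B-A; print((A+B)[:2]/2,np.linalg.norm(d),np.degrees(np.arctan2(d[1],d[0])))
ax((243,198),(282,127),.010)
ax((272,79),(327,11),.02)
ax((263,66),(318,3),.025); ax((281,85),(337,21),.025)
g=p["img"].astype(int)
plan(.3685,-.337,-7,.28)
E
```

```text
[ 0.37105373 -0.34125365] 0.08282417851634376 -10.057902508359183
[ 0.4850365  -0.33905031] 0.0753796912126975 -21.5303959471336
[ 0.48963131 -0.32864944] 0.07075000129718544 -24.13761731564569
[ 0.48083841 -0.34953111] 0.07284117481632903 -23.42913530320587
slide [ 2.08 -2.84 12.46] yaw 26.5 now [ 0.3584 -0.3707  0.4046] [-1.800e+02  1.000e-02  1.951e+01] t 2.2 w 0.0853
```

```bash
python3 -m handwheel '{"slide":[[1,-1,4],[2.1,-2.5,8],[2.1,-2.5,12],[2.1,-2.5,13.4],[2.1,-2.5,13.4]],"yaw":[8,16,24,29.5,29.5],"grip":[0.8,0.6,0.6,0.6,0.6]}' 
python3 - <<'E'
from h import *
p=snap("wrist");cv2.imwrite("pics/w2.png",p["img"])
for r in landmark_of(p,"tube"): print(np.round(r["uv"],1),round(r["confidence"],2),ray(p,r["uv"],0)[:2].round(4))
for r in recognise(p,"tube"): print(np.round(r["bbox"]),round(r["confidence"],2))
plan(.37,-.3395,-10,.176)
E
```

```text
t: 2.7
tool_pos: [0.3696, -0.339, 0.2686]
eef_rot: [-179.9, 0.2, -10.0]
ft_force: [-0.5, -0.4, 0.2]
gripper_width: 0.0514
gripper_force: 0.0
[285.6 214. ] 0.8 [ 0.3707 -0.3382]
[446.6 205.6] 0.7 [ 0.3574 -0.448 ]
[276. 154. 306. 282.] 0.81
[386. 193. 520. 225.] 0.6
slide [-0.08 -0.06  9.57] yaw 0.2 now [ 0.3706 -0.3401  0.2717] [ 1.7995e+02 -8.0000e-02 -9.7800e+00] t 2.85 w 0.051
```

View pics/w2.png

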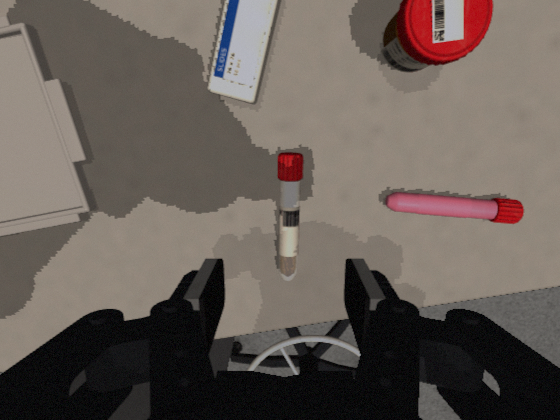

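The tube is centred between the fingers, with its axis along tool x at (289,218). Descend, grip, lift.

```bash
python3 -m handwheel '{"slide":[[0,0,4],[0,0,8],[0,0,9.5],[0,0,9.5],[0,0,9.5]],"yaw":[0,0,0,0,0],"grip":[0.6,0.6,0.6,0.6,0.6]}';python3 -m handwheel '{"slide":[[0,0,0],[0,0,0],[0,0,0],[0,0,0],[0,0,0]],"yaw":[0,0,0,0,0],"grip":[0.1,0.0,0,0,0]}'; python3 -m handwheel '{"slide":[[0,0,-1],[0,0,-5],[0,0,-10],[0,0,-15],[0,0,-15]],"yaw":[0,0,0,0,0],"grip":[0,0,0,0,0]}'
python3 - <<'E'
from h import *
plan(.42,-.17,2,.34)
E
```

```text
t: 3.35
tool_pos: [0.3707, -0.3402, 0.1769]
eef_rot: [180.0, -0.1, -9.9]
ft_force: [0.1, 0.2, 0.7]
gripper_width: 0.0514
gripper_force: 0.0
t: 3.85
tool_pos: [0.3706, -0.34, 0.1771]
eef_rot: [179.9, -0.1, -9.9]
ft_force: [-1.7, 1.2, 11.3]
gripper_width: 0.0133
gripper_force: 59.0
t: 4.35
tool_pos: [0.3717, -0.3408, 0.3328]
eef_rot: [179.7, -0.6, -9.9]
ft_force: [1.1, 0.9, -0.3]
gripper_width: 0.0131
gripper_force: 59.0
slide [  1.82 -17.65  -0.79] yaw -11.9 now [ 0.3717 -0.3408  0.3328] [179.7   -0.59  -9.93] t 4.35 w 0.0131
```

```bash
python3 -m handwheel '{"slide":[[0.5,-4,0],[1,-8,-0.5],[1.4,-12,-1],[1.8,-16,-1],[1.8,-17.6,-1]],"yaw":[-6,-12,-12,-12,-12],"grip":[0,0,0,0,0]}'
python3 -m handwheel '{"slide":[[0,0,0],[0,0,0]],"yaw":[0,0],"grip":[0,0]}'
python3 - <<'E'
from h import *
p=snap("wrist");cv2.imwrite("pics/w3.png",p["img"])
for t in("tray_two","tray_three","tube"):
  for r in landmark_of(p,t): print(t,np.round(r["uv"],1),round(r["confidence"],2),ray(p,r["uv"],0)[:2].round(4))
plan(.42,-.17,2,.34)
E
```

```text
t: 4.85
tool_pos: [0.419, -0.1656, 0.3366]
eef_rot: [-180.0, -0.1, 2.3]
ft_force: [0.8, -0.3, 0.2]
gripper_width: 0.0134
gripper_force: 59.0
t: 5.05
tool_pos: [0.4181, -0.1695, 0.3361]
eef_rot: [180.0, -0.0, 2.1]
ft_force: [0.6, -0.8, 1.0]
gripper_width: 0.0134
gripper_force: 59.0
tray_two [236.  155.5] 0.72 [ 0.4521 -0.1261]
tube [283.4 276.6] 0.77 [ 0.3418 -0.1704]
slide [ 0.21 -0.03 -0.42] yaw -0.0 now [ 0.4179 -0.1704  0.3358] [1.7998e+02 1.0000e-02 1.9600e+00] t 5.25 w 0.0133
```

View pics/w3.png

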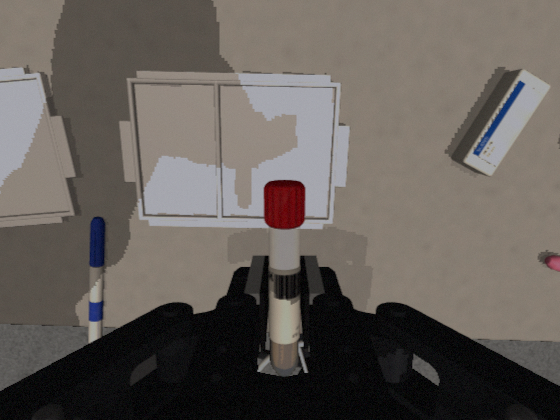

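The tray two rim is clear, with corners near (129,80), (339,84), (332,222) and (140,219). The divider is at u=219 and the wide bay is on its right. The tube is held straight with the cap forward.

```bash
python3 - <<'E'
from h import *
p=snap("wrist")
C=[ray(p,u,.01)[:2] for u in((129,80),(339,84),(332,222),(140,219))]
print(np.round(C,4),np.linalg.norm(C[0]-C[1]),np.linalg.norm(C[1]-C[2]))
c=np.mean(C,0);d=(C[0]+C[3]-C[1]-C[2]); yaw=np.degrees(np.arctan2(-d[0],d[1]));print(c,yaw)
R2=R.from_euler('z',yaw,degrees=True).as_matrix()[:2,:2]
for y in(-.034,.048): print(c+R2@[0,y])
T,o=tool()
t=ray(p,(283.4,276.6),T[2,3]-.166)[:2];print("tube",t)
for u in((284,183),(285,372)):print(ray(p,u,T[2,3]-.158))
g=c+R2@[0,-.034]; plan(g[0],g[1],yaw,.2)
E
```

```text
[[ 0.5085 -0.0454]
 [ 0.5112 -0.2087]
 [ 0.399  -0.2111]
 [ 0.3961 -0.0458]] 0.16337963451261955 0.11216821160903712
[ 0.45371394 -0.12774614] 0.9740602726552364
[ 0.45429193 -0.16174123]
[ 0.45289795 -0.07975308]
tube [ 0.42127833 -0.16853169]
[ 0.46172957 -0.16739163  0.17771145]
[ 0.3815206  -0.17055212  0.17771145]
slide [ 3.66 -0.73 13.57] yaw 1.0 now [ 0.418  -0.1703  0.3357] [1.7998e+02 1.0000e-02 1.9700e+00] t 5.3 w 0.0131
```

```bash
python3 -m handwheel '{"slide":[[2,-0.5,3],[3.4,-0.8,7],[3.4,-0.8,11],[3.4,-0.8,13],[3.4,-0.8,13.5]],"yaw":[1,1,1,1,1],"grip":[0,0,0,0,0]}' 
python3 -m handwheel '{"slide":[[0,0,1],[0,0,1.8],[0,0,1.8],[0,0,1.8],[0,0,1.8]],"yaw":[0,0,0,0,0],"grip":[0,0,0,0.15,0.35]}'
python3 -m handwheel '{"slide":[[0,0,0],[0,0,-3],[0,0,-7],[0,0,-12],[0,0,-14]],"yaw":[0,0,0,0,0],"grip":[0.4,0.4,0.4,0.4,0.4]}'
python3 - <<'E'
from h import *
p=snap("wrist");cv2.imwrite("pics/w4.png",p["img"])
for r in landmark_of(p,"tube"): print(np.round(r["uv"],1),round(r["confidence"],2),ray(p,r["uv"],0.004)[:2].round(4))
plan(.484,-.337,-24,.30)
E
```

```text
t: 5.8
tool_pos: [0.451, -0.1604, 0.1984]
eef_rot: [-179.9, 0.2, 1.0]
ft_force: [-0.4, 0.4, -0.3]
gripper_width: 0.0133
gripper_force: 59.0
t: 6.3
tool_pos: [0.4523, -0.1602, 0.1834]
eef_rot: [180.0, -0.1, 1.1]
ft_force: [0.1, 0.7, 0.1]
gripper_width: 0.0266
gripper_force: 0.0
t: 6.8
tool_pos: [0.4528, -0.1602, 0.3271]
eef_rot: [179.9, -0.3, 1.1]
ft_force: [0.0, -0.0, -0.5]
gripper_width: 0.0343
gripper_force: 0.0
[283.9 201.4] 0.77 [ 0.4532 -0.1591]
slide [ 2.76 17.72  2.69] yaw 25.1 now [ 0.453  -0.1603  0.3263] [179.88  -0.38   1.07] t 6.9 w 0.0345
```

View pics/w4.png

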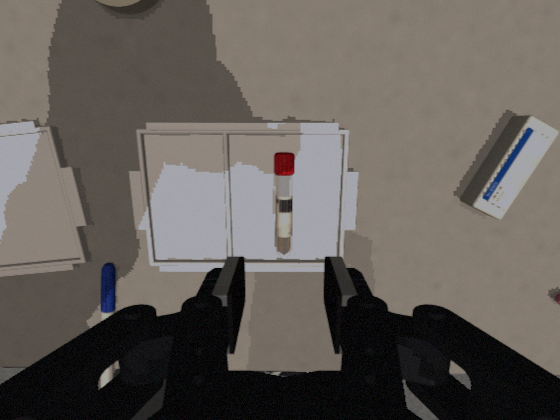

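The tube lies at (284,203), inside the wide bay of tray two. Next is the pack.

```bash
python3 -m handwheel '{"slide":[[0.6,4,0],[1.2,8,1],[1.8,12,2],[2.4,16,3],[2.8,17.7,4]],"yaw":[8,16,24,25,25],"grip":[0.4,0.5,0.6,0.7,0.7]}'
python3 -m handwheel '{"slide":[[0,0,0],[0,0,0]],"yaw":[0,0],"grip":[0.7,0.7]}'
python3 - <<'E'
from h import *
p=snap("wrist");cv2.imwrite("pics/w5.png",p["img"])
for t in("slide_pack","cup_1"):
 for r in landmark_of(p,t): print(np.round(r["uv"],1),round(r["confidence"],2),ray(p,r["uv"],0)[:2].round(4))
plan(.485,-.336,-24,.178)
E
```

```text
t: 7.4
tool_pos: [0.4825, -0.3404, 0.2812]
eef_rot: [179.9, 0.0, -24.2]
ft_force: [1.5, -0.2, 0.4]
gripper_width: 0.0598
gripper_force: 0.0
t: 7.6
tool_pos: [0.4829, -0.336, 0.2816]
eef_rot: [-180.0, 0.1, -23.9]
ft_force: [0.8, 0.1, -0.3]
gripper_width: 0.0601
gripper_force: 0.0
[283.3 208.2] 0.58 [ 0.4855 -0.3347]
[414.6 177.5] 0.89 [ 0.4683 -0.4288]
slide [ 0.17  0.03 10.49] yaw 0.2 now [ 0.4835 -0.3351  0.2829] [-1.7996e+02  1.0000e-02 -2.3820e+01] t 7.75 w 0.0597
```

View pics/w5.png

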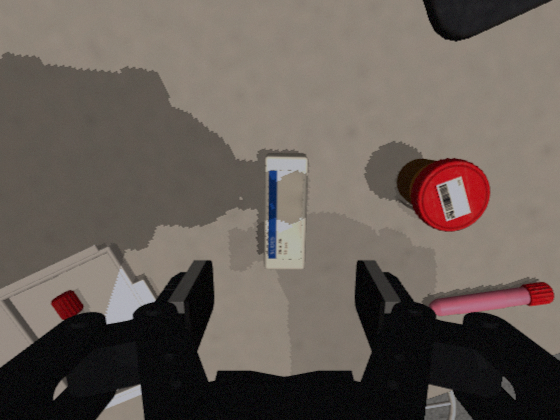

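The pack sits at (286,212), centred and aligned. Cup at (450,190), clear of the fingers.

```bash
python3 -m handwheel '{"slide":[[0.1,0,4],[0.2,0,8],[0.2,0,10.3],[0.2,0,10.3],[0.2,0,10.3]],"yaw":[0,0,0,0,0],"grip":[0.7,0.7,0.7,0.7,0.7]}';python3 -m handwheel '{"slide":[[0,0,0],[0,0,0],[0,0,0],[0,0,0],[0,0,0]],"yaw":[0,0,0,0,0],"grip":[0.1,0.0,0,0,0]}'; python3 -m handwheel '{"slide":[[0,0,-1],[0,0,-5],[0,0,-10],[0,0,-14],[0,0,-14]],"yaw":[0,0,0,0,0],"grip":[0,0,0,0,0]}'
python3 - <<'E'
from h import *
plan(.41,.06,7,.33)
E
```

```text
t: 8.25
tool_pos: [0.4855, -0.3368, 0.1805]
eef_rot: [-180.0, -0.0, -23.9]
ft_force: [0.4, 0.0, 1.0]
gripper_width: 0.0601
gripper_force: 0.0
t: 8.75
tool_pos: [0.4858, -0.3377, 0.1817]
eef_rot: [180.0, -0.2, -23.9]
ft_force: [-2.0, 2.0, 9.2]
gripper_width: 0.0274
gripper_force: 59.8
t: 9.25
tool_pos: [0.4866, -0.3384, 0.3268]
eef_rot: [179.9, -0.6, -23.9]
ft_force: [1.2, 0.6, -0.8]
gripper_width: 0.0267
gripper_force: 59.1
slide [-23.16 -33.3   -0.62] yaw -30.9 now [ 0.4866 -0.3384  0.3268] [179.93  -0.64 -23.93] t 9.25 w 0.0267
```

```bash
python3 -m handwheel '{"slide":[[-2.3,-3.3,0],[-5.1,-7.4,0],[-8,-11.4,0],[-10.8,-15.5,0],[-13.7,-19.6,0]],"yaw":[-7,-14,-21,-28,-31],"grip":[0,0,0,0,0]}' >/dev/null
python3 - <<'E'
from h import *
plan(.41,.06,7,.33)
E
```

```text
slide [ -0.77 -16.35  -1.  ] yaw 0.3 now [ 0.4385 -0.1012  0.3201] [ 1.7997e+02 -5.0000e-02  7.3300e+00] t 9.75 w 0.027
```

```bash
python3 -m handwheel '{"slide":[[0,-4,-0.5],[-0.3,-8,-1],[-0.6,-12,-1],[-0.8,-15.5,-1],[-0.8,-16,-1]],"yaw":[0,0,0,0,0],"grip":[0,0,0,0,0]}' >/dev/null
python3 -m handwheel '{"slide":[[0,0,0],[0,0,0]],"yaw":[0,0],"grip":[0,0]}'
python3 - <<'E'
from h import *
p=snap("wrist");cv2.imwrite("pics/w6.png",p["img"])
for t in("tray_two","tray_three","slide_pack"):
  for r in landmark_of(p,t): print(t,np.round(r["uv"],1),round(r["confidence"],2),ray(p,r["uv"],0)[:2].round(4))
plan(.41,.06,7,.33)
E
```

```text
t: 10.45
tool_pos: [0.4118, 0.054, 0.3298]
eef_rot: [180.0, -0.0, 7.0]
ft_force: [-0.0, -0.3, -0.9]
gripper_width: 0.0264
gripper_force: 59.1
tray_two [505.6 174.4] 0.7 [ 0.4549 -0.1278]
tray_three [189.8 152.9] 0.63 [0.4403 0.1375]
slide_pack [281.6 269.1] 0.93 [0.3461 0.0494]
slide [-0.12 -0.63 -0.04] yaw -0.0 now [0.4119 0.0539 0.3296] [1.7998e+02 1.0000e-02 6.9600e+00] t 10.65 w 0.0268
```

View pics/w6.png

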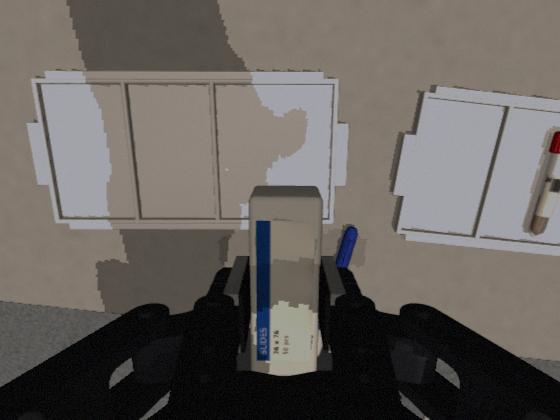

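Tray three's rim corners are near (35,81), (338,82), (332,226) and (55,221), with dividers at u≈129 and u≈215. The wide bay is on the right.

```bash
python3 - <<'E'
from h import *
p=snap("wrist")
C=[ray(p,u,.01)[:2] for u in((35,81),(338,82),(332,226),(55,221))]
print(np.round(C,4),np.linalg.norm(C[0]-C[1]),np.linalg.norm(C[1]-C[2]))
c=np.mean(C,0);d=(C[0]+C[3]-C[1]-C[2]); yaw=np.degrees(np.arctan2(-d[0],d[1]));print(c,yaw)
R2=R.from_euler('z',yaw,degrees=True).as_matrix()[:2,:2]
for y in(-.068,.014,.082): print(c+R2@[0,y])
for u in((215,82),(215,223),(125,82),(135,220)):print(np.round(R2.T@(ray(p,u,.01)[:2]-c),4))
T,o=tool()
t=ray(p,(281.6,269.1),T[2,3]-.18)[:2];print("pack",t)
g=c+R2@[0,-.068]; plan(g[0],g[1],yaw,.2)
E
```

```text
[[0.4817 0.2548]
 [0.5089 0.0257]
 [0.3949 0.0123]
 [0.371  0.2448]] 0.23076293072706477 0.11479466280947398
[0.43914404 0.13438513] 6.319717852137532
[0.44662923 0.06679836]
[0.43760297 0.14830006]
[0.43011778 0.21588683]
[ 0.0563 -0.022 ]
[-0.0558 -0.0175]
[0.0556 0.0466]
[-0.0539  0.0498]
pack [0.41225441 0.05651471]
slide [ 3.61 -0.85 12.96] yaw 0.7 now [0.4119 0.054  0.3296] [1.7999e+02 1.0000e-02 6.9700e+00] t 10.7 w 0.0269
```

```bash
python3 -m handwheel '{"slide":[[2,-0.5,3],[3.6,-0.9,7],[3.6,-0.9,11],[3.6,-0.9,12.5],[3.6,-0.9,12.9]],"yaw":[0.7,0.7,0.7,0.7,0.7],"grip":[0,0,0,0,0]}' 
python3 -m handwheel '{"slide":[[0,0,0.8],[0,0,1.4],[0,0,1.4],[0,0,1.4],[0,0,1.4]],"yaw":[0,0,0,0,0],"grip":[0,0,0,0.3,0.5]}'
python3 -m handwheel '{"slide":[[0,0,0],[0,0,-3],[0,0,-7],[0,0,-12],[0,0,-14]],"yaw":[0,0,0,0,0],"grip":[0.5,0.5,0.5,0.5,0.5]}'
python3 - <<'E'
from h import *
p=snap("wrist");cv2.imwrite("pics/w7.png",p["img"])
for r in landmark_of(p,"slide_pack"): print(np.round(r["uv"],1),round(r["confidence"],2),ray(p,r["uv"],0.004)[:2].round(4))
plan(.40,.24,97,.34)
E
```

```text
t: 11.2
tool_pos: [0.4458, 0.0677, 0.1987]
eef_rot: [180.0, 0.2, 6.3]
ft_force: [0.0, -0.5, -0.5]
gripper_width: 0.0267
gripper_force: 59.1
t: 11.7
tool_pos: [0.4466, 0.0683, 0.1873]
eef_rot: [-180.0, -0.1, 6.4]
ft_force: [0.3, 0.7, 0.3]
gripper_width: 0.0403
gripper_force: 0.0
t: 12.2
tool_pos: [0.447, 0.0687, 0.3309]
eef_rot: [-180.0, -0.3, 6.4]
ft_force: [0.2, 0.2, -0.6]
gripper_width: 0.0422
gripper_force: 0.0
[283.5 200. ] 0.93 [0.4477 0.0709]
slide [ -2.8  -17.56  -1.  ] yaw -90.6 now [0.4473 0.0686 0.3301] [-179.98   -0.39    6.36] t 12.3 w 0.0428
```

View pics/w7.png

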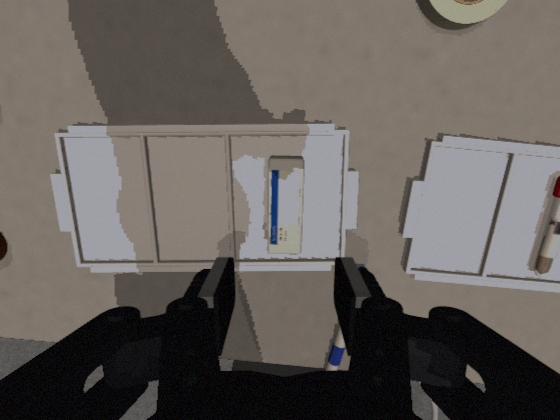

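The pack is flat in tray three's wide bay at (286,205). Turning and moving to the left stock.

```bash
python3 -m handwheel '{"slide":[[-0.5,-3,-0.5],[-1,-6,-1],[-1.6,-9,-1.5],[-2.2,-12,-2],[-2.8,-15.5,-2]],"yaw":[-8.5,-17,-25.5,-34,-42.5],"grip":[0.6,0.7,0.8,0.8,0.8]}' >/dev/null
python3 -m handwheel '{"slide":[[0,0,0],[0,0,0],[0,0,0],[0,0,0],[0,0,0]],"yaw":[-8.5,-17,-25.5,-34,-42.5],"grip":[0.8,0.8,0.8,0.8,0.8]}' >/dev/null
python3 -m handwheel '{"slide":[[0,0,0],[0,0,0]],"yaw":[-5,-5],"grip":[0.8,0.8]}'
python3 - <<'E'
from h import *
p=snap("wrist");cv2.imwrite("pics/w8.png",p["img"])
for t in("dropper","cup_1","petri_dish"):
  for r in landmark_of(p,t): print(t,np.round(r["uv"],1),round(r["confidence"],2),ray(p,r["uv"],0)[:2].round(4))
  for r in recognise(p,t): print(t,np.round(r["bbox"]),round(r["confidence"],2))
plan(.38,.32,96.3,.29)
E
```

```text
t: 13.5
tool_pos: [0.4011, 0.2189, 0.3458]
eef_rot: [-179.9, 0.0, 96.4]
ft_force: [0.1, 0.1, 0.9]
gripper_width: 0.0682
gripper_force: 0.0
dropper [272.2  62.3] 0.97 [0.379  0.3285]
dropper [244.  30. 299.  84.] 0.9
cup_1 [420.3  81.5] 0.91 [0.5027 0.3275]
cup_1 [404.  38. 485. 104.] 0.75
slide [10.24 -1.    5.66] yaw 0.0 now [0.4013 0.2193 0.3467] [180.     0.    96.33] t 13.85 w 0.0685
```

View pics/w8.png

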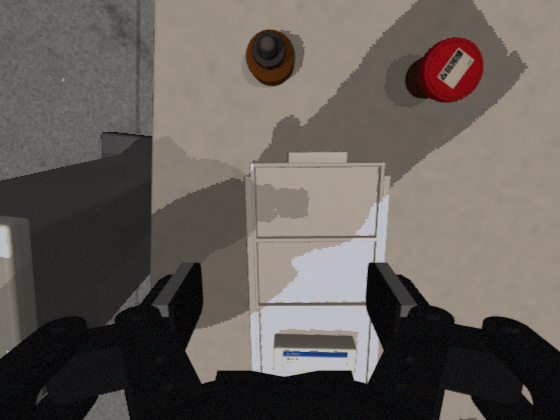

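The dropper is at (270,57) and the left cup at (452,68), both clear.

```bash
python3 -m handwheel '{"slide":[[4,-0.5,0],[8,-1,1],[10.7,-1,3],[10.7,-1,4],[10.7,-1,4]],"yaw":[0,0,0,0,0],"grip":[0.8,0.8,0.8,0.8,0.8]}'
python3 - <<'E'
from h import *
p=snap("wrist");cv2.imwrite("pics/w9.png",p["img"])
for t in("dropper","cup_1","petri_dish"):
  for r in landmark_of(p,t): print(t,np.round(r["uv"],1),round(r["confidence"],2),ray(p,r["uv"],0)[:2].round(4))
  for r in recognise(p,t): print(t,np.round(r["bbox"]),round(r["confidence"],2))
plan(.38,.325,96.3,.193)
E
```

```text
t: 14.35
tool_pos: [0.3789, 0.3243, 0.3053]
eef_rot: [-179.9, 0.1, 96.4]
ft_force: [0.8, -1.0, 0.6]
gripper_width: 0.0681
gripper_force: 0.0
dropper [283.9 203.1] 0.59 [0.3784 0.3261]
dropper [261. 181. 311. 242.] 0.98
cup_1 [437.7 217.8] 0.78 [0.5018 0.3279]
cup_1 [422. 197. 510. 268.] 0.97
petri_dish [430.5  69.1] 0.97 [0.4717 0.4361]
petri_dish [392.  19. 483. 115.] 0.56
slide [ 0.11  0.   11.43] yaw -0.0 now [0.38   0.3239 0.3073] [ 1.7994e+02 -1.0000e-02  9.6290e+01] t 14.7 w 0.0686
```

View pics/w9.png

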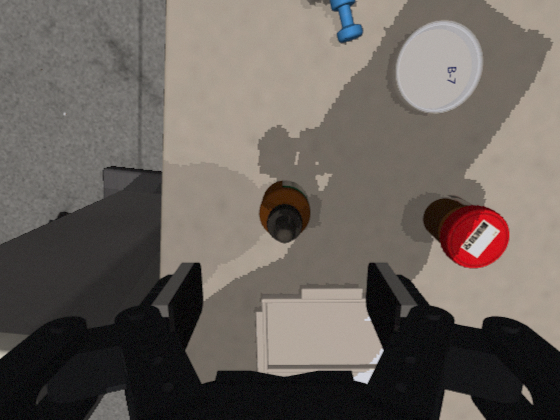

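```bash
python3 -m handwheel '{"slide":[[0.1,0,4],[0.1,0,7],[0.1,0,10],[0.1,0,11.6],[0.1,0,11.6]],"yaw":[0,0,0,0,0],"grip":[0.8,0.8,0.8,0.8,0.8]}';python3 -m handwheel '{"slide":[[0,0,0],[0,0,0],[0,0,0],[0,0,0],[0,0,0]],"yaw":[0,0,0,0,0],"grip":[0.3,0.2,0.2,0.2,0.2]}'; python3 -m handwheel '{"slide":[[0,0,-1],[0,0,-4],[0,0,-8],[0,0,-8],[0,0,-8]],"yaw":[0,0,0,0,0],"grip":[0.2,0.2,0.2,0.2,0.2]}'
python3 - <<'E'
from h import *
plan(.430,.216,96.3,.27)
E
```

```text
t: 15.2
tool_pos: [0.3791, 0.3246, 0.1891]
eef_rot: [-179.9, 0.1, 96.4]
ft_force: [-0.1, 0.5, 0.0]
gripper_width: 0.0685
gripper_force: 0.0
t: 15.7
tool_pos: [0.3798, 0.3259, 0.1921]
eef_rot: [179.9, -0.1, 96.4]
ft_force: [0.2, -0.5, 4.6]
gripper_width: 0.0342
gripper_force: 59.3
t: 16.2
tool_pos: [0.3797, 0.3256, 0.2724]
eef_rot: [179.8, -0.1, 96.3]
ft_force: [0.7, -0.8, -1.2]
gripper_width: 0.0343
gripper_force: 59.8
slide [-11.45   3.78   0.24] yaw 0.0 now [0.3797 0.3256 0.2724] [ 1.7983e+02 -9.0000e-02  9.6340e+01] t 16.2 w 0.0343
```

```bash
python3 -m handwheel '{"slide":[[-4,1.3,0],[-8,2.6,0],[-11.4,3.8,0],[-11.4,3.8,0],[-11.4,3.8,3]],"yaw":[0,0,0,0,0],"grip":[0.2,0.2,0.2,0.2,0.2]}'
python3 -m handwheel '{"slide":[[0,0,2],[0,0,3.6],[0,0,4.2],[0,0,4.2],[0,0,4.2]],"yaw":[0,0,0,0,0],"grip":[0.2,0.2,0.2,0.2,0.2]}'
python3 - <<'E'
from h import *
plan(.430,.216,96.3,.195)
E
```

```text
t: 16.7
tool_pos: [0.4314, 0.216, 0.2423]
eef_rot: [179.7, -0.1, 96.2]
ft_force: [0.6, 0.7, -1.8]
gripper_width: 0.0345
gripper_force: 59.8
t: 17.2
tool_pos: [0.4298, 0.2168, 0.1991]
eef_rot: [180.0, -0.0, 96.4]
ft_force: [0.5, -0.2, 0.3]
gripper_width: 0.0345
gripper_force: 59.8
slide [-0.08  0.01  0.41] yaw 0.1 now [0.4298 0.2168 0.1991] [ 1.7999e+02 -1.0000e-02  9.6400e+01] t 17.2 w 0.0345
```

```bash
python3 -m handwheel '{"slide":[[0,0,0.2],[0,0,0.35],[0,0,0.35],[0,0,0.35],[0,0,0.35]],"yaw":[0,0,0,0,0],"grip":[0.2,0.2,0.2,0.5,0.7]}'
python3 -m handwheel '{"slide":[[0,0,0],[0,0,-3],[0,0,-7],[0,0,-11],[0,0,-12]],"yaw":[0,0,0,0,0],"grip":[0.75,0.75,0.75,0.75,0.75]}'
python3 - <<'E'
from h import *
p=snap("wrist");cv2.imwrite("pics/w10.png",p["img"])
for t in("dropper","cup_1"):
  for r in landmark_of(p,t): print(t,np.round(r["uv"],1),round(r["confidence"],2),ray(p,r["uv"],0)[:2].round(4))
plan(.502,.327,96.3,.31)
E
```

```text
t: 17.7
tool_pos: [0.4299, 0.2164, 0.1955]
eef_rot: [180.0, -0.0, 96.4]
ft_force: [0.3, 0.4, 0.1]
gripper_width: 0.0561
gripper_force: 0.0
t: 18.2
tool_pos: [0.4305, 0.2174, 0.3189]
eef_rot: [179.7, -0.1, 96.4]
ft_force: [0.2, 0.0, 0.5]
gripper_width: 0.0639
gripper_force: 0.0
dropper [281.2 202.8] 0.72 [0.4303 0.2174]
cup_1 [393.5  67.8] 0.77 [0.5031 0.3307]
slide [10.22  8.39  0.53] yaw 0.0 now [0.4299 0.2162 0.3152] [1.7994e+02 1.0000e-02 9.6350e+01] t 18.35 w 0.0638
```

View pics/w10.png

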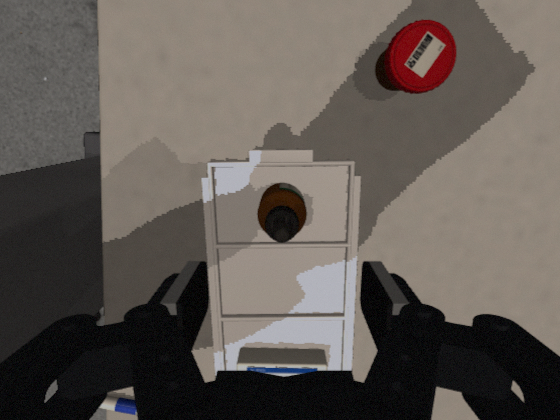

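The dropper stands in the end bay at (282,210). Next is the left cup, for the middle bay.

```bash
python3 -m handwheel '{"slide":[[3.5,2.8,0],[7,5.6,0],[10.3,8.4,0],[10.3,8.4,1],[10.3,8.4,1]],"yaw":[0,0,0,0,0],"grip":[0.8,0.8,0.8,0.8,0.8]}' 
python3 -m handwheel '{"slide":[[0,0,0],[0,0,0]],"yaw":[0,0],"grip":[0.8,0.8]}' >/dev/null
python3 - <<'E'
from h import *
p=snap("wrist")
for t in("cup_1","petri_dish"):
  for r in landmark_of(p,t): print(t,np.round(r["uv"],1),round(r["confidence"],2),ray(p,r["uv"],0)[:2].round(4))
plan(.5025,.328,96.3,.182)
E
```

```text
t: 18.85
tool_pos: [0.5011, 0.3282, 0.3015]
eef_rot: [-179.7, 0.1, 96.5]
ft_force: [0.2, -0.7, -0.9]
gripper_width: 0.0682
gripper_force: 0.0
cup_1 [284.3 201.7] 0.71 [0.5016 0.3303]
petri_dish [258.7  54.7] 0.81 [0.4717 0.4347]
slide [ 0.06  0.07 12.36] yaw 0.0 now [0.5018 0.3274 0.3056] [1.7997e+02 2.0000e-02 9.6340e+01] t 19.2 w 0.0681
```

```bash
python3 -m handwheel '{"slide":[[0.1,0,4],[0.1,0,7.5],[0.1,0,11],[0.1,0,12.4],[0.1,0,12.4]],"yaw":[0,0,0,0,0],"grip":[0.8,0.8,0.8,0.8,0.8]}';python3 -m handwheel '{"slide":[[0,0,0],[0,0,0],[0,0,0],[0,0,0],[0,0,0]],"yaw":[0,0,0,0,0],"grip":[0.35,0.25,0.25,0.25,0.25]}'; python3 -m handwheel '{"slide":[[0,0,-1],[0,0,-5],[0,0,-9],[0,0,-11],[0,0,-11]],"yaw":[0,0,0,0,0],"grip":[0.25,0.25,0.25,0.25,0.25]}'
python3 - <<'E'
from h import *
plan(.4376,.1485,96.3,.29)
E
```

```text
t: 19.7
tool_pos: [0.5013, 0.3284, 0.1798]
eef_rot: [-179.8, 0.1, 96.4]
ft_force: [0.2, -0.3, 1.3]
gripper_width: 0.0682
gripper_force: 0.0
t: 20.2
tool_pos: [0.5023, 0.3297, 0.1834]
eef_rot: [179.8, -0.1, 96.4]
ft_force: [-1.0, -0.6, 5.7]
gripper_width: 0.0365
gripper_force: 59.0
t: 20.7
tool_pos: [0.5024, 0.3301, 0.2961]
eef_rot: [179.6, -0.2, 96.4]
ft_force: [0.1, -0.0, -1.3]
gripper_width: 0.0367
gripper_force: 60.0
slide [-17.33  -8.46   0.5 ] yaw 0.1 now [0.5024 0.3301 0.2961] [179.63  -0.2   96.37] t 20.7 w 0.0367
```

```bash
python3 -m handwheel '{"slide":[[-4,-2,0],[-8,-4,0],[-12,-6,0],[-16,-8,0],[-17.3,-8.4,0]],"yaw":[0,0,0,0,0],"grip":[0.25,0.25,0.25,0.25,0.25]}'
python3 -m handwheel '{"slide":[[0,0,0],[0,0,3],[0,0,6.5],[0,0,9.5],[0,0,9.5]],"yaw":[0,0,0,0,0],"grip":[0.25,0.25,0.25,0.25,0.25]}'
python3 -m handwheel '{"slide":[[0,0,0],[0,0,0]],"yaw":[0,0],"grip":[0.25,0.25]}' >/dev/null
python3 - <<'E'
from h import *
plan(.4376,.1485,96.3,.1868)
E
```

```text
t: 21.2
tool_pos: [0.4354, 0.1435, 0.2906]
eef_rot: [-179.8, 0.2, 96.2]
ft_force: [-0.1, -0.5, -1.2]
gripper_width: 0.0362
gripper_force: 60.0
t: 21.7
tool_pos: [0.4367, 0.1488, 0.1936]
eef_rot: [-179.7, 0.0, 96.5]
ft_force: [-0.6, -0.9, -0.7]
gripper_width: 0.0363
gripper_force: 60.1
slide [-0.04 -0.06  1.07] yaw 0.1 now [0.4381 0.1489 0.1975] [ 1.7988e+02 -5.0000e-02  9.6430e+01] t 21.9 w 0.0364
```

```bash
python3 -m handwheel '{"slide":[[0,0,0.6],[0,0,1],[0,0,1],[0,0,1],[0,0,1]],"yaw":[0,0,0,0,0],"grip":[0.25,0.25,0.25,0.5,0.7]}'
python3 -m handwheel '{"slide":[[0,0,0],[0,0,-3],[0,0,-7],[0,0,-11],[0,0,-15]],"yaw":[0,0,0,0,0],"grip":[0.75,0.75,0.75,0.75,0.75]}'
python3 -m handwheel '{"slide":[[0,0,0],[0,0,0]],"yaw":[0,0],"grip":[0.75,0.75]}' >/dev/null
python3 - <<'E'
from h import *
p=snap("wrist");cv2.imwrite("pics/w11.png",p["img"])
for t in("dropper","cup_1"):
  for r in landmark_of(p,t): print(t,np.round(r["uv"],1),round(r["confidence"],2),ray(p,r["uv"],0.004)[:2].round(4))
plan(.44,-.38,47,.34)
E
```

```text
t: 22.4
tool_pos: [0.4375, 0.1477, 0.1863]
eef_rot: [180.0, 0.0, 96.4]
ft_force: [0.2, 0.2, -0.4]
gripper_width: 0.0559
gripper_force: 0.0
t: 22.9
tool_pos: [0.4371, 0.1477, 0.3376]
eef_rot: [-179.9, -0.0, 96.4]
ft_force: [0.3, -1.1, -0.5]
gripper_width: 0.0645
gripper_force: 0.0
dropper [284.2 113.6] 0.91 [0.4311 0.2181]
cup_1 [284.2 196.5] 0.78 [0.4388 0.1494]
slide [-52.45  -5.57  -0.45] yaw 49.4 now [0.4371 0.1474 0.3351] [-1.7988e+02  4.0000e-02  9.6380e+01] t 23.25 w 0.0641
```

View pics/w11.png

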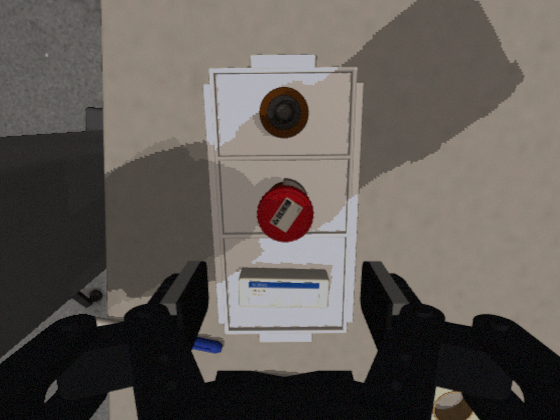

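All three items are in place in tray three: dropper (284,112), cup (286,212), pack (283,288). Now the right cup.

```bash
python3 -m handwheel '{"slide":[[-4.5,-0.4,0],[-9,-0.8,0],[-13.5,-1.2,0],[-18,-1.6,0],[-22.5,-2,0]],"yaw":[5,10,15,20,25],"grip":[0.8,0.8,0.8,0.8,0.8]}' >/dev/null
python3 - <<'E'
from h import *
plan(.455,-.40,47,.33)
E
```

```text
slide [-29.89  11.56   0.5 ] yaw 24.2 now [ 0.4419 -0.0798  0.3351] [-1.7988e+02  2.0000e-02  7.1200e+01] t 23.75 w 0.0683
```

```bash
python3 -m handwheel '{"slide":[[-4.2,1.6,0],[-8.4,3.2,0],[-12.6,4.8,0],[-16.8,6.4,0],[-21,8,0]],"yaw":[5,10,15,20,24],"grip":[0.8,0.8,0.8,0.8,0.8]}' >/dev/null
python3 -m handwheel '{"slide":[[-1,4,0],[-3.5,6.5,0],[-3.5,6.5,0],[-3.5,6.5,0]],"yaw":[0,0,0,0],"grip":[0.8,0.8,0.8,0.8]}'
python3 - <<'E'
from h import *
p=snap("wrist");cv2.imwrite("pics/w12.png",p["img"])
for r in landmark_of(p,"cup_1"): print(np.round(r["uv"],1),round(r["confidence"],2),ray(p,r["uv"],0)[:2].round(4))
plan(.467,-.429,47,.31)
E
```

```text
t: 24.65
tool_pos: [0.475, -0.3726, 0.3343]
eef_rot: [-179.8, 0.0, 47.3]
ft_force: [0.4, 1.4, -0.4]
gripper_width: 0.0685
gripper_force: 0.0
[323.5 250.6] 0.71 [ 0.4668 -0.4317]
slide [-4.85  3.3   2.51] yaw 0.5 now [ 0.4755 -0.371   0.3352] [-1.7987e+02 -1.0000e-02  4.7460e+01] t 24.75 w 0.0683
```

View pics/w12.png

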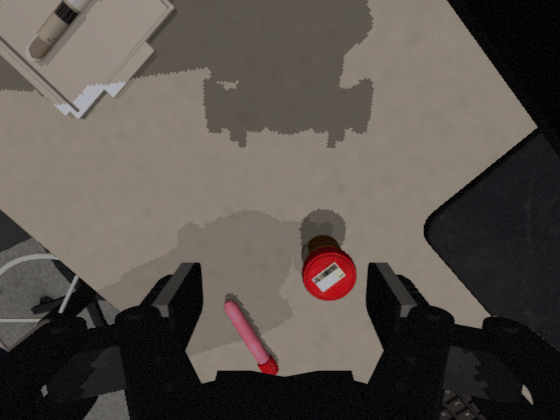

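The cup stands at (328,272). The monitor screen is top right, from (450,0) to (540,130), and its foot is to the right of (430,225). I'll check the screen's clearance before descending.

```bash
python3 - <<'E'
from h import *
s=snap("side");t=snap("top");w=snap("wrist")
cv2.imwrite("pics/mon.png",np.hstack([cv2.resize(s["img"][60:420,180:480],(400,480)),cv2.resize(t["img"][120:260,330:450],(400,467))[:467]]) if 0 else np.vstack([s["img"][60:330,:],t["img"][110:300,:]]))
for z in(.1,.2,.3,.4,.5):
  print(z,"top",ray(t,(361,178),z)[:2].round(3),ray(t,(400,178),z)[:2].round(3),"side far-top",ray(s,(345,95),z)[:2].round(3),"far-bot",ray(s,(338,285),z)[:2].round(3),"near-bot",ray(s,(395,415),z)[:2].round(3), "wrist",(ray(w,(450,2),z)[:2].round(3),ray(w,(540,130),z)[:2].round(3)) if z<.3 else "")
E
```

```text
0.1 top [ 0.615 -0.342] [ 0.612 -0.484] side far-top [0.745 0.603] far-bot [ 0.601 -0.417] near-bot [ 0.653 -0.694] wrist (array([ 0.622, -0.336]), array([ 0.622, -0.422]))
0.2 top [ 0.589 -0.317] [ 0.586 -0.45 ] side far-top [0.704 0.34 ] far-bot [ 0.583 -0.524] near-bot [ 0.627 -0.758] wrist (array([ 0.573, -0.328]), array([ 0.572, -0.372]))
0.3 top [ 0.563 -0.293] [ 0.561 -0.416] side far-top [0.664 0.076] far-bot [ 0.564 -0.63 ] near-bot [ 0.6   -0.822] wrist 
0.4 top [ 0.537 -0.269] [ 0.535 -0.383] side far-top [ 0.623 -0.187] far-bot [ 0.546 -0.737] near-bot [ 0.574 -0.886] wrist 
0.5 top [ 0.511 -0.245] [ 0.509 -0.349] side far-top [ 0.583 -0.451] far-bot [ 0.527 -0.844] near-bot [ 0.547 -0.95 ] wrist
```

View pics/mon.png

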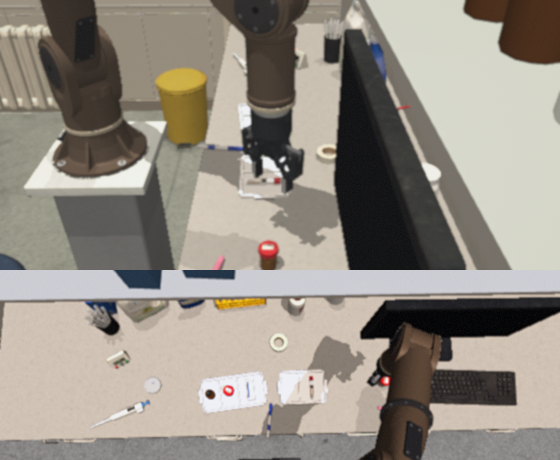

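The screen's front is at x≈0.61, with its bottom edge near z≈0.1 (the top and wrist views agree), so there's about 14 cm of clearance. Going for the cup.

```bash
python3 -m handwheel '{"slide":[[-2.5,1.6,0],[-4.9,3.3,0],[-4.9,3.3,1.5],[-4.9,3.3,2.5],[-4.9,3.3,2.5]],"yaw":[0,0,0,0,0],"grip":[0.8,0.8,0.8,0.8,0.8]}'
python3 -m handwheel '{"slide":[[0,0,0],[0,0,0]],"yaw":[0,0],"grip":[0.8,0.8]}' >/dev/null
python3 - <<'E'
from h import *
p=snap("wrist")
for r in landmark_of(p,"cup_1"): print(np.round(r["uv"],1),round(r["confidence"],2),ray(p,r["uv"],0)[:2].round(4))
plan(.467,-.43,47.4,.182)
E
```

```text
t: 25.4
tool_pos: [0.4665, -0.429, 0.3094]
eef_rot: [-179.8, -0.0, 47.5]
ft_force: [0.2, -0.4, -0.5]
gripper_width: 0.0688
gripper_force: 0.0
[283.5 203.9] 0.77 [ 0.4666 -0.4291]
slide [ 0.02 -0.03 12.99] yaw 0.0 now [ 0.467  -0.4303  0.3119] [ 1.7994e+02 -1.0000e-02  4.7430e+01] t 25.7 w 0.0683
```

```bash
python3 -m handwheel '{"slide":[[0,0,4],[0,0,8],[0,0,11.5],[0,0,12.9],[0,0,12.9]],"yaw":[0,0,0,0,0],"grip":[0.8,0.8,0.8,0.8,0.8]}';python3 -m handwheel '{"slide":[[0,0,0],[0,0,0],[0,0,0],[0,0,0],[0,0,0]],"yaw":[0,0,0,0,0],"grip":[0.35,0.25,0.25,0.25,0.25]}'; python3 -m handwheel '{"slide":[[0,0,-1],[0,0,-5],[0,0,-9],[0,0,-12],[0,0,-12]],"yaw":[0,0,0,0,0],"grip":[0.25,0.25,0.25,0.25,0.25]}'
python3 - <<'E'
from h import *
plan(.4528,-.0795,91,.30)
E
```

```text
t: 26.2
tool_pos: [0.4662, -0.4302, 0.1808]
eef_rot: [-179.8, 0.0, 47.4]
ft_force: [0.4, 0.3, 0.9]
gripper_width: 0.0684
gripper_force: 0.0
t: 26.7
tool_pos: [0.4675, -0.4313, 0.1846]
eef_rot: [179.8, -0.0, 47.4]
ft_force: [0.6, 0.4, 7.2]
gripper_width: 0.0372
gripper_force: 57.5
t: 27.2
tool_pos: [0.468, -0.4314, 0.3085]
eef_rot: [179.5, -0.0, 47.4]
ft_force: [-0.0, -0.1, 1.1]
gripper_width: 0.0373
gripper_force: 58.9
slide [ 24.87 -24.96   0.63] yaw -43.6 now [ 0.468  -0.4314  0.3085] [ 1.7947e+02 -3.0000e-02  4.7370e+01] t 27.2 w 0.0373
```

```bash
python3 -m handwheel '{"slide":[[3,-3,0],[6,-6,0],[9,-9,0],[12.3,-12.3,0],[15.5,-15.5,0]],"yaw":[-7,-14,-21,-28,-35],"grip":[0.25,0.25,0.25,0.25,0.25]}' >/dev/null
python3 -m handwheel '{"slide":[[0,0,0],[0,0,0]],"yaw":[-4,-8.6],"grip":[0.25,0.25]}' >/dev/null
python3 - <<'E'
from h import *
plan(.4528,-.0795,91,.30)
E
```

```text
slide [13.05 -0.15  0.28] yaw 0.3 now [ 0.4574 -0.2099  0.3029] [1.7998e+02 4.0000e-02 9.1340e+01] t 27.9 w 0.0374
```

```bash
python3 -m handwheel '{"slide":[[4,0,0],[8,-0.1,0],[12,-0.1,0],[13,-0.1,0],[13,-0.1,0]],"yaw":[0,0,0,0,0],"grip":[0.25,0.25,0.25,0.25,0.25]}' >/dev/null
python3 -m handwheel '{"slide":[[0,0,3],[0,0,7],[0,0,10],[0,0,10],[0,0,10]],"yaw":[0,0,0,0,0],"grip":[0.25,0.25,0.25,0.25,0.25]}'
python3 - <<'E'
from h import *
plan(.4528,-.0795,91,.1885)
E
```

```text
t: 28.9
tool_pos: [0.4544, -0.0827, 0.2025]
eef_rot: [-179.9, 0.0, 90.9]
ft_force: [1.3, -0.4, -1.0]
gripper_width: 0.0371
gripper_force: 58.9
slide [ 0.32 -0.15  1.4 ] yaw -0.1 now [ 0.4544 -0.0827  0.2025] [-1.7993e+02  2.0000e-02  9.0920e+01] t 28.9 w 0.0371
```

```bash
python3 -m handwheel '{"slide":[[0.2,0,0.8],[0.2,0,1.35],[0.2,0,1.35],[0.2,0,1.35],[0.2,0,1.35]],"yaw":[0,0,0,0,0],"grip":[0.25,0.25,0.25,0.5,0.7]}'
python3 -m handwheel '{"slide":[[0,0,0],[0,0,-3],[0,0,-7],[0,0,-11],[0,0,-15]],"yaw":[0,0,0,0,0],"grip":[0.75,0.75,0.75,0.75,0.75]}'
python3 -m handwheel '{"slide":[[-4,0,0],[-8,0,0],[-12,0,0],[-12,0,0]],"yaw":[0,0,0,0],"grip":[0.75,0.75,0.75,0.75]}' 
python3 - <<'E'
from h import *
p=snap("wrist");cv2.imwrite("pics/w13.png",p["img"])
c=np.array([.4535,-.1275]);R2=R.from_euler('z',1,degrees=True).as_matrix()[:2,:2]
c3=np.array([.4391,.1344]);R3=R.from_euler('z',6.3,degrees=True).as_matrix()[:2,:2]
for n in("wrist","side"):
  q=p if n=="wrist" else snap(n)
  for t in "cup_1 tube dropper slide_pack petri_dish tape_roll".split():
    for r in landmark_of(q,t):
      x=ray(q,r["uv"],0.004)[:2]; print(n,t,round(r["confidence"],2),x.round(3),"two",(R2.T@(x-c)).round(3),"three",(R3.T@(x-c3)).round(3))
E
```

```text
t: 29.4
tool_pos: [0.4544, -0.0798, 0.189]
eef_rot: [180.0, 0.0, 91.0]
ft_force: [-0.5, 0.2, 0.1]
gripper_width: 0.0559
gripper_force: 0.0
t: 29.9
tool_pos: [0.4539, -0.0796, 0.3404]
eef_rot: [-180.0, -0.0, 91.0]
ft_force: [0.4, -1.3, -0.9]
gripper_width: 0.0641
gripper_force: 0.0
t: 30.3
tool_pos: [0.4555, -0.2055, 0.3385]
eef_rot: [-180.0, 0.1, 90.5]
ft_force: [0.1, 0.1, -0.9]
gripper_width: 0.0641
gripper_force: 0.0
wrist cup_1 0.89 [ 0.453 -0.078] two [-0.     0.049] three [-0.01  -0.213]
wrist tube 0.74 [ 0.45  -0.159] two [-0.005 -0.032] three [-0.022 -0.293]
side cup_1 0.67 [ 0.45  -0.081] two [-0.002  0.046] three [-0.012 -0.216]
side cup_1 0.47 [0.448 0.136] two [-0.001  0.264] three [0.009 0.001]
side tube 0.78 [ 0.353 -0.448] two [-0.106 -0.319] three [-0.149 -0.569]
side tube 0.51 [ 0.451 -0.154] two [-0.003 -0.027] three [-0.02  -0.288]
side slide_pack 0.52 [0.443 0.064] two [-0.007  0.192] three [-0.004 -0.07 ]
side tape_roll 0.79 [ 0.625 -0.042] two [0.173 0.083] three [ 0.166 -0.195]
side tape_roll 0.44 [ 0.456 -0.134] two [ 0.003 -0.007] three [-0.012 -0.269]
```

View pics/w13.png

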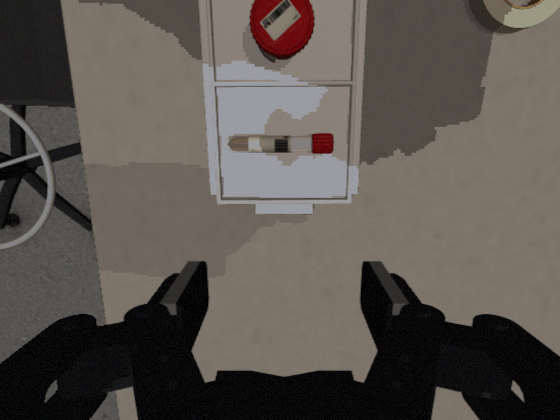

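The tube lies flat at (281,144) and the cup stands at (282,20), each inside its bay. Everything is placed and the arm is clear.

```bash
python3 -c "from station import sign_off; print(sign_off())"
```

```text
the job is handed in; nothing more can be done
None
```

I placed all five items in their bays and handed the job in at about 30 s; the final pictures show everything in place, but `sign_off` returned no verdict.

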